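# Index the press shuttle and seat the edge connector

### The arm

A 6-joint arm with a two-finger parallel gripper is mounted at the origin on the work surface. World frame = base frame: x ahead of the robot, y to its left, z up, the work surface at z = 0. Lengths are in m, angles in rad, forces in N, time in s.
With the tool pointing down it reaches from about 0.325 to 0.9 m from the base axis. Payload 6.1 kg.
Tool frame: the origin (TCP) lies between the finger pads; the fingertips stand robot.tip_reach ahead of it and the grasp point (between the pads) lies 3 mm ahead of it (robot.tip_reach is the distance from the TCP to the fingertips, in m); z points along the fingers, y is the line along which they close (so a half turn about z gives the same grasp; the last joint's range is limited). The gripper opens to 87 mm and grips with 3 to 60 N. Pads are 19 mm wide; open, the fingers measure 117 mm over their backs; the gripper's body (75 mm by 190 mm) begins 51 mm behind the grasp point.
Start: joints at [-1.364, 0.22, 1.526, -0, 1.395, -0.126], TCP at [0.204, -0.591, 0.245] pointing down, gripper open.
Joint ranges: [-2.98, 2.98], [-0.91, 2.08], [0.09, 2.57], [-1.24, 4.39], [0.2, 2.65], [-2.68, 2.68]. Speed limits (rad/s): [2.57, 2.57, 3.01, 3.14, 3.14, 3.14].

### API

Orientations are given as [roll, pitch, yaw] about the fixed x, y, z axes, in that order (R = Rz(yaw) Ry(pitch) Rx(roll)).
In Python, from plant import get_state, cams, robot gives the robot as it stands.
- The arm moves only by the shell command python3 -m crank 'ROWS' [FORCE]. ROWS is text: rows parted by semicolons, each of 7 numbers parted by spaces: the shift along the world's x, y, z in cm, then the turn, a rotation vector about the world's x, y, z in degrees, then the finger opening in cm, from 0 to 8.7. A call has 1 to 10 rows; each row shifts and turns the commanded pose from where the row before left it; what a row does not reach is not made up. A row lasts 1/8 s, in which the tool goes at most 62.5 mm and 10.7 degrees, less where a joint would pass 70% of its speed; a pose out of reach is approached as far as the arm can. A call with a gripper value outside its range is refused whole. The fingers move at their own pace and stop on an object; FORCE is the grip in N (left out, the last holds). Time passes only in rows, so rows that do not move let the fingers close. It gives the time, the measured TCP pose, the force, the opening and the grip force at its end, in the units of the state.
- get_state(): the state, without advancing time (a new reading comes with each control period).
- cams.capture(name): name is "scene" or "top" or "wrist"; returns a dict with "image" (480x640x3 uint8, blue, green, red), "K" (3x3 intrinsics, pixels), "world_to_cam" (4x4, takes a point from world to camera coordinates); the wrist camera has in their place "tool_from_camera" (4x4, takes a point from camera to tool coordinates, whose origin is the TCP and whose axes are the flange's). Camera axes: x right, y up, looking along -z (the intrinsics and any distortion apply to the point x, -y, -z); pixel columns grow to the right and rows downward; lengths in m; the calibration is good to about 2 mm. A picture is of the moment at which its call begins: read the wrist's pose just before it. There is no depth.
- robot.job_done(): hands the job in; it is judged then, once.
The state is a dict: "t": time; "joint_positions": joint angles; "joint_velocities": joint speeds; "joint_torque": joint torques, N m; "tool_pos": TCP position; "tcp_rot": TCP orientation; "ft_force": force on the tool from outside, world axes, zero at the start; "torque": the same for the moment, N m; "finger_gap": finger opening in m; "finger_force": force on a finger pad.
Only numpy, scipy, OpenCV 4.12 (cv2) and the standard library are available. Lean on these libraries where they do the work, as an engineer would, in place of code of your own. Each camera call takes 0.05 s, during which the arm holds its last target. There are 200 camera calls.

### The job

Seat the green edge connector in its board with the hand press. Using only your fingertips and gripping nothing, push the shuttle by its upright end plate along the rail until it clicks into its detent under the ram, and not on past it; then push the black lever ball down until the connector sits fully home on its board, and let the lever come back up. Leave the loose parts around the press where they lie.

Things in the scene. Friction and masses are not known exactly. Their poses are not given: they have to be found in the camera images.
- press: Dark cast iron hand press, fixed. Origin on the desk under the ram axis; its x axis points to its back (column), y along the shuttle rail to the loading end, z up. Foot x -70 to +130 mm, y -55 to +55, 24 high; head x -33 to +130, y -30 to +30, top 240; ram top 287. Rail 66 mm wide, y -100 to +300, 47 high.
- shuttle: The aluminium shuttle with its red nest. Origin at desk level under the nest's centre, axes as the press's. It slides only along press y: starts 95 to 130 mm to +y of the press origin; at 0 the plunger's spring ball drops into its notch (the detent, nest under the ram); far stop at -30 mm. Sliding takes 1 to 4 N; over the last 6 mm it is pulled in by itself; about 16 N pushes it out again.
- push_face (a point): Centre of the outer (+y) face of the shuttle's upright aluminium end plate, the face to push: 44 mm wide (press x), 6 mm thick, 36 to 90 mm above the desk. This point is 75 mm up and 156 mm to press +y of the red nest's centre, so 156 mm from the ram axis in the detent. Only the rail lies beyond it, nothing higher.
- notch (a point): V notch in the front edge of the shuttle bar, 46 mm up, marked by a black line across the bar. In the detent it stands against the black line on the brass plunger block (22 x 22 mm, 54 mm high), fixed to the rail's front side 100 mm to press +y of the ram axis.
- edge_conn (a joint): How far the green edge connector is pressed into its board (m): 0 as found, 6 mm proud on its gold pins; 0.006 fully home. The pins hold with about 30 N, which is 2 to 3 N at the lever ball.
- conn_top (a point): Centre of the top of the green edge connector (46 x 11 x 12 mm, long side along the rail) on the brown board in the shuttle's red nest block; as found 80 mm above the desk. The ram's foot waits 7 mm above that height.
- lever: The press lever: a 12 mm bar through a hub, black ball on its end. Origin on the turning axis, which lies along press y. At its upper stop, where it starts and to which a spring returns it, the bar rises 22 degrees to press -x. Pushed down, the ram sinks 15 mm per rad: it meets the connector at 0.47 rad and has it home at 0.87 rad. The ball takes 2 to 7 N, then goes hard; stop at 1.05 rad.
- lever_ball (a point): Centre of the black ball (34 mm diameter) on the lever's end, on the robot's side of the press. It starts about 267 mm above the desk and moves on an arc of 180 mm radius about point lever_pivot in the press's x-z plane; about 115 mm above the desk when the connector is home.
- lever_pivot (a point): Point on the lever's turning axis in the plane of the ball's arc, 200 mm above the desk; fixed.
- socket: Loose tan ceramic chip socket 20 x 52 x 10 mm, origin under its centre; leave it.
- spare_conn: Loose green plastic edge connector 11 x 62 x 12 mm, origin under its centre; leave it.
- align_block: Loose red anodized alignment block 30 x 56 x 20 mm, origin under its centre; leave it.
- parts_tin: Loose dented chrome parts tin, 88 mm across, 46 mm high, origin under its centre; leave it.
- driver: Loose screwdriver, 170 mm long, lying behind the rail; leave it.
- pin_jar: Loose amber jar, 52 mm across, 60 mm high, origin under its centre; leave it.
- solder_reel: Loose reel of solder, bright wire between black flanges, 54 mm across, 40 mm high, origin under its centre; leave it.

How it is judged:
By the outcome, as a careful person would: the job done as asked, in the order asked, and still so for the second after the job is handed in, with the robot touching nothing.
It also fails if it takes over 67 s, if anything falls off the work surface, if the arm or the gripper's body presses on something with over 40 N, if the wrist force passes 120 N, or if a joint passes its speed limit or range.

## Working session

There is one attempt and no reset: what is moved stays moved. The work goes in short steps, Python scripts to look and compute and a shell command to move; the robot and the scene stay as the last step left them, time stands still between calls to the robot, and variables do not carry over. Pictures are saved under pics/ and viewed, at most 10 in all, crops included, and the job is handed in when it is done.

```bash
mkdir -p pics; python3 - <<'E'
from plant import get_state, cams, robot
import cv2,numpy as np
print(robot.tip_reach, get_state())
for n in("scene","top"):
    c=cams.capture(n); cv2.imwrite(f"pics/{n}0.png",c["image"]); print(n,c["K"],np.round(c["world_to_cam"],4).tolist(),[k for k in c])
E
```

```text
0.022 {'t': 0.0, 'joint_positions': array([-1.36412861e+00,  2.21211344e-01,  1.52759436e+00, -2.17620078e-05,
        1.39471751e+00, -1.26065668e-01]), 'joint_velocities': array([ 9.86425305e-05, -1.51854488e-03, -7.00111450e-04, -1.46115138e-03,
        3.88226243e-05, -4.29675232e-04]), 'joint_torque': array([ 7.55511928e-05, -4.94613254e+01, -3.87378681e+01,  6.99490216e-02,
        5.71948488e-02, -1.52429766e-04]), 'tool_pos': array([ 0.20403317, -0.59014831,  0.24345525]), 'tcp_rot': array([-3.13967472e+00, -2.21484922e-04,  3.32737004e-01]), 'ft_force': array([-0.2161295 , -0.58652157, -0.11850953]), 'torque': array([-0.00810357,  0.00727332,  0.00649346]), 'finger_force': 0.0, 'finger_gap': 0.08706257151730931}
scene [[488.14267636   0.         314.40254433]
 [  0.         488.14267636 236.86029686]
 [  0.           0.           1.        ]] [[-0.8075, 0.5895, -0.0204, 0.4198], [-0.4038, -0.5274, 0.7475, 0.0925], [0.4299, 0.6119, 0.6639, -1.4863], [0.0, 0.0, 0.0, 1.0]] ['image', 'K', 'world_to_cam']
top [[532.59631546   0.         309.92965309]
 [  0.         532.59631546 237.55797406]
 [  0.           0.           1.        ]] [[0.0053, -0.9998, -0.0204, 0.0267], [0.9895, 0.0023, 0.1448, -0.5489], [-0.1447, -0.021, 0.9893, -1.4208], [0.0, 0.0, 0.0, 1.0]] ['image', 'K', 'world_to_cam']
```

View pics/scene0.png

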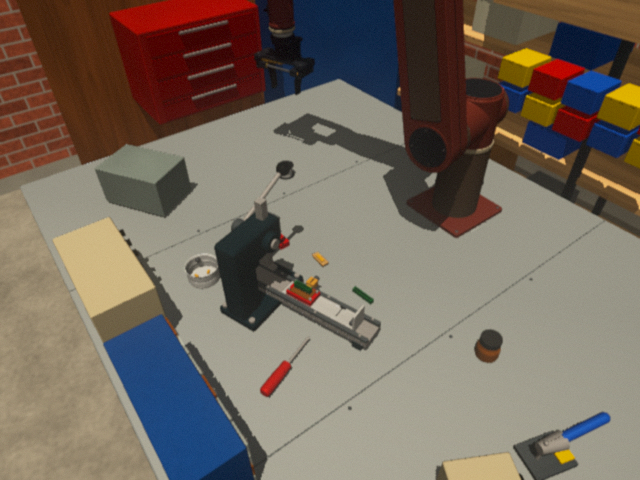

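View pics/top0.png

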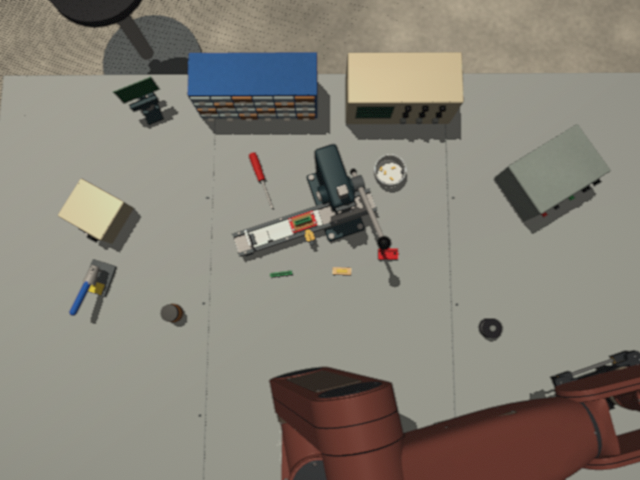

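The top view shows the press head near (335,190), the rail running to (245,243) and the lever ball at (384,242). The scene view has the ball at (285,168) and the end plate near (360,315). I'll enlarge both.

```bash
python3 - <<'E'
import cv2
a=cv2.imread("pics/top0.png")[135:285,225:425]; cv2.imwrite("pics/topc.png",cv2.resize(a,None,fx=4,fy=4,interpolation=cv2.INTER_CUBIC))
a=cv2.imread("pics/scene0.png")[150:350,190:400]; cv2.imwrite("pics/scenec.png",cv2.resize(a,None,fx=3,fy=3,interpolation=cv2.INTER_CUBIC))
E
```

```text
(no output)
```

View pics/topc.png

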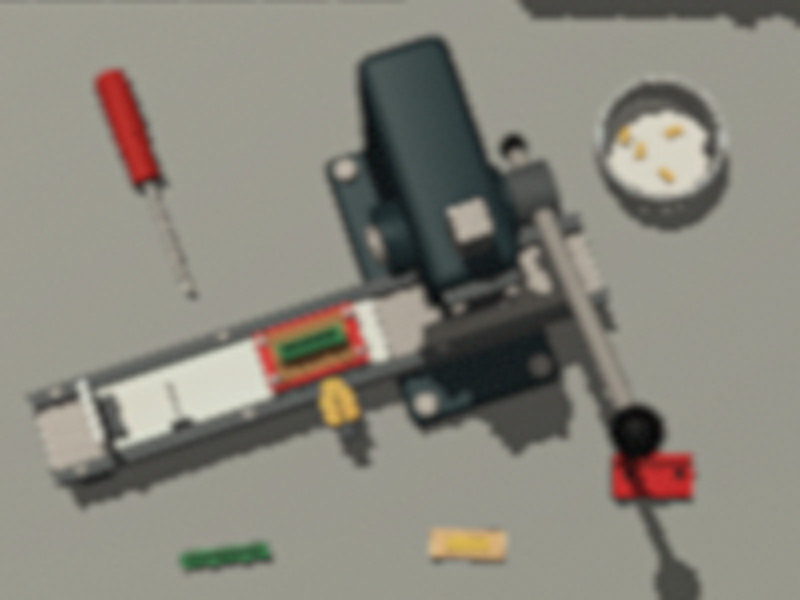

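View pics/scenec.png

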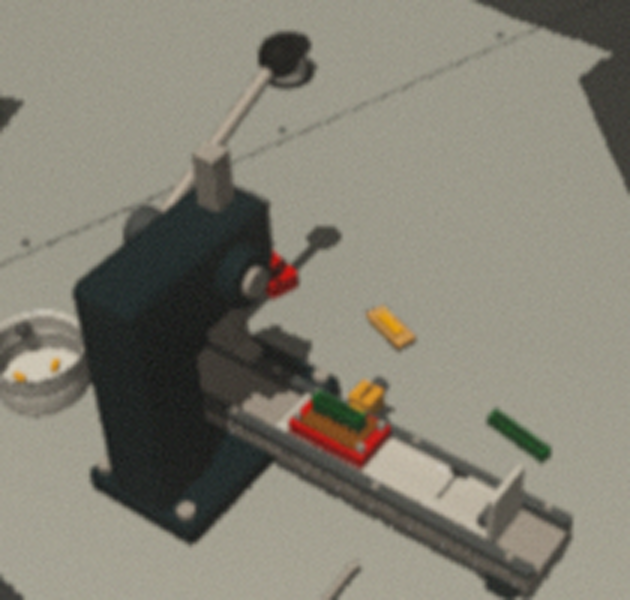

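The enlarged crops give these full-image pixels:

| Feature | Top (px) | Scene (px) |
|---|---|---|
| Ball | 384.3, 242.5 | 285, 168.3 |
| Ram top | 342.3, 190.3 | 260.3, 200.3 |
| Connector top | 303, 220.5 | 302.7, 286 |
| End plate top | 248, 237.5 | 359, 312 |

```bash
cat > h.py <<'E'
import numpy as np,cv2
from plant import get_state,cams,robot
def P(c):
    return c["K"]@np.diag([1,-1,-1])@np.array(c["world_to_cam"])[:3]
def tri(P1,p1,P2,p2):
    X=cv2.triangulatePoints(P1,P2,np.array(p1,float).reshape(2,1),np.array(p2,float).reshape(2,1)); return (X[:3]/X[3]).ravel()
def atz(P,p,z):
    A=np.c_[P[:,:2],-np.array([*p,1.])]; return np.linalg.solve(A,-(P[:,2]*z+P[:,3]))[:2]
E
python3 - <<'E'
from h import *
T=P(cams.capture("top"));S=P(cams.capture("scene"))
D=dict(ball=((384.3,242.5),(285,168.3),.267),ram=((342.3,190.3),(260.3,200.3),.287),conn=((303,220.5),(302.7,286),.08),plate=((248,237.5),(359,312),.09))
for k,(t,s,z) in D.items(): print(k,tri(T,t,S,s).round(4),atz(T,t,z).round(4),atz(S,s,z).round(4))
# rail far end edge corners from the top crop
q=lambda u,v:(225+u/4,135+v/4)
for n,p,z in[("railend1",q(30,397),.047),("railend2",q(62,483),.047),("socket",q(468,544),.01),("spare",q(226,556),.012),("block",q(653,477),.02),("notchline",q(176,402),.046),("plunger",q(340,400),.054)]: print(n,atz(T,p,z).round(4))
E
```

```text
ball [ 0.5013 -0.1448  0.2678] [ 0.5045 -0.1474] [ 0.4976 -0.142 ]
ram [ 0.6229 -0.05    0.284 ] [ 0.6228 -0.0504] [ 0.6241 -0.0457]
conn [0.5893 0.0479 0.0731] [0.5892 0.0468] [0.5916 0.0544]
plate [0.5407 0.1945 0.0836] [0.5413 0.1922] [0.5425 0.2001]
railend1 [0.5565 0.241 ]
railend2 [0.4973 0.2176]
socket [ 0.4597 -0.06  ]
spare [0.4506 0.1077]
block [ 0.5057 -0.1873]
notchline [0.5534 0.1408]
plunger [0.5538 0.0283]
```

The geometry agrees with the task text. The press y axis is about (-0.32, 0.947), a yaw of about 18.6°, and the tool yaw already matches it. The ram axis is at about (0.623, -0.049). I'll raise the arm, close the fingers and swing round to the loading end.

```bash
python3 -m crank '0 0 4 0 0 0 0;0 0 4 0 0 0 0;0 0 4 0 0 0 0;0 0 4 0 0 0 0;1.8 4.6 0 0 0 0 0;1.8 4.6 0 0 0 0 0;1.8 4.6 0 0 0 0 0;1.8 4.6 0 0 0 0 0;1.8 4.6 0 0 0 0 0;1.8 4.6 0 0 0 0 0' 10
python3 -m crank '1.8 4.6 0 0 0 0 0;1.8 4.6 0 0 0 0 0;1.8 4.6 0 0 0 0 0;1.8 4.6 0 0 0 0 0;1.8 4.6 0 0 0 0 0;1.8 4.6 0 0 0 0 0;1.8 4.6 0 0 0 0 0;1.8 4.6 0 0 0 0 0;1.8 4.6 0 0 0 0 0;1.8 4.6 0 0 0 0 0'
python3 -m crank '1.8 4.6 0 0 0 0 0;1.8 4.6 0 0 0 0 0;0 0 0 0 0 0 0;0 0 0 0 0 0 0'
```

```text
t: 1.45
tool_pos: [0.3124, -0.3131, 0.4044]
tcp_rot: [3.142, -0.0, 0.332]
ft_force: [0.8, 0.1, -0.2]
finger_gap: 0.0016
finger_force: 0.0
t: 2.7
tool_pos: [0.4924, 0.147, 0.4045]
tcp_rot: [3.141, -0.0, 0.333]
ft_force: [0.4, -0.6, 0.8]
finger_gap: 0.0004
finger_force: 0.0
t: 3.2
tool_pos: [0.5279, 0.2371, 0.4041]
tcp_rot: [3.141, 0.001, 0.333]
ft_force: [0.0, -0.5, -0.9]
finger_gap: 0.0005
finger_force: 0.0
```

```bash
python3 - <<'E'
from h import *
c=cams.capture("wrist"); cv2.imwrite("pics/w1.png",c["image"]); print(c["K"],c["tool_from_camera"].round(4).tolist())
E
```

```text
[[334.12049668   0.         324.28417205]
 [  0.         334.12049668 243.35061733]
 [  0.           0.           1.        ]] [[0.0002, 0.9572, 0.2893, 0.0787], [1.0, -0.0001, -0.0001, 0.0006], [-0.0001, 0.2893, -0.9572, -0.1413], [0.0, 0.0, 0.0, 1.0]]
```

View pics/w1.png

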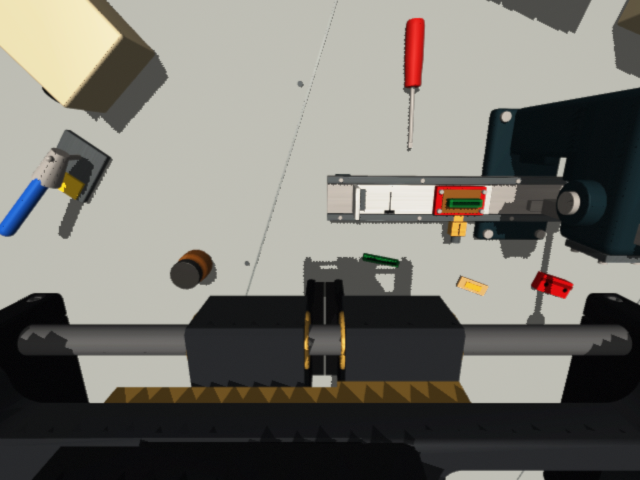

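In the wrist view the rail lies level in the image. The end plate top is at about (356,202), the connector at (463,203) and the brass block at (459,222). Converting these to world coordinates.

```bash
cat >> h.py <<'E'
from scipy.spatial.transform import Rotation as R
def Pw(c,s):
    M=np.eye(4);M[:3,:3]=R.from_euler("xyz",s["tcp_rot"]).as_matrix();M[:3,3]=s["tool_pos"]
    return P({"K":c["K"],"world_to_cam":np.linalg.inv(M@c["tool_from_camera"])})
E
python3 - <<'E'
from h import *
s=get_state();W=Pw(cams.capture("wrist"),s);T=P(cams.capture("top"))
for n,p,z in[("plate",(356,202),.09),("conn",(463,203),.08),("block",(459,222),.054),("ra",(328,177),.047),("rb",(560,179),.047)]: print(n,atz(W,p,z).round(4))
print(tri(W,(356,202),T,(248,237.5)),tri(W,(463,203),T,(303,220.5)))
E
```

```text
plate [0.5426 0.1948]
conn [0.589  0.0506]
block [0.5601 0.0318]
ra [0.5582 0.2404]
rb [ 0.6671 -0.0838]
[0.54211423 0.19332882 0.08315298] [0.58987354 0.04720229 0.07335509]
```

```bash
python3 -m crank '0 0 -5 0 0 0 0;0 0 -5 0 0 0 0;0 0 -5 0 0 0 0;0 0 -5 0 0 0 0;0 0 -5 0 0 0 0;0 0 -4 0 0 0 0;0 0 -3.2 0 0 0 0;0 0 0 0 0 0 0;0 0 0 0 0 0 0'; python3 - <<'E'
from h import *
cv2.imwrite("pics/s2.png",cv2.resize(cams.capture("scene")["image"][180:380,220:430],None,fx=3,fy=3))
E
```

```text
t: 4.47
tool_pos: [0.5293, 0.2371, 0.0844]
tcp_rot: [3.141, -0.002, 0.332]
ft_force: [1.3, 0.5, 0.8]
finger_gap: 0.0001
finger_force: 0.0
```

View pics/s2.png

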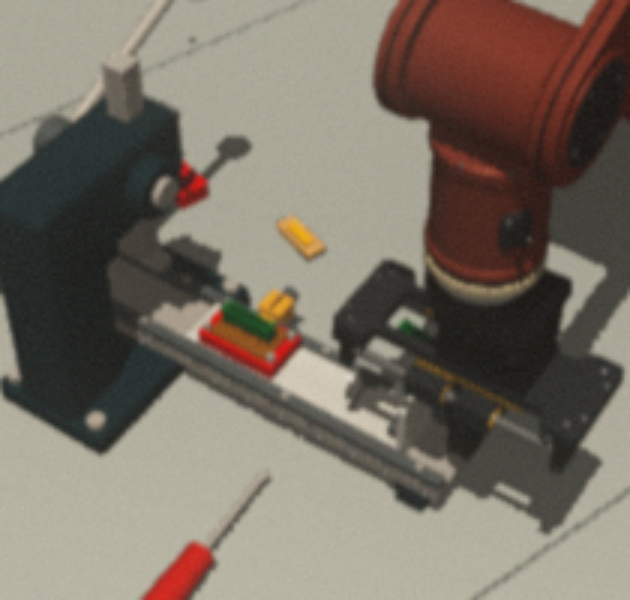

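The tool is down behind the end plate with the fingers clear of the rail. I'll push slowly along press -y.

```bash
python3 -m crank '0.32 -0.95 0 0 0 0 0;0.32 -0.95 0 0 0 0 0;0.16 -0.47 0 0 0 0 0;0.16 -0.47 0 0 0 0 0;0.16 -0.47 0 0 0 0 0;0 0 0 0 0 0 0'
python3 -m crank '0.16 -0.47 0 0 0 0 0;0.16 -0.47 0 0 0 0 0;0.16 -0.47 0 0 0 0 0;0.16 -0.47 0 0 0 0 0;0.16 -0.47 0 0 0 0 0;0.16 -0.47 0 0 0 0 0'
python3 -m crank '0.16 -0.47 0 0 0 0 0;0.16 -0.47 0 0 0 0 0;0.16 -0.47 0 0 0 0 0;0.16 -0.47 0 0 0 0 0'
```

```text
t: 5.28
tool_pos: [0.5394, 0.2042, 0.0825]
tcp_rot: [-3.141, 0.0, 0.333]
ft_force: [-0.4, 1.3, 1.3]
finger_gap: 0.0
finger_force: 0.9
t: 6.02
tool_pos: [0.5487, 0.1767, 0.0825]
tcp_rot: [-3.14, 0.0, 0.333]
ft_force: [-1.7, 5.8, 1.0]
finger_gap: 0.0009
finger_force: 2.7
t: 6.52
tool_pos: [0.5551, 0.1579, 0.0826]
tcp_rot: [-3.14, 0.0, 0.333]
ft_force: [-1.4, 5.4, 1.2]
finger_gap: 0.0005
finger_force: 2.8
```

```bash
python3 -m crank '0.16 -0.47 0 0 0 0 0;0.16 -0.47 0 0 0 0 0;0.16 -0.47 0 0 0 0 0;0.16 -0.47 0 0 0 0 0;0.16 -0.47 0 0 0 0 0;0.16 -0.47 0 0 0 0 0;0.16 -0.47 0 0 0 0 0;0 0 0 0 0 0 0'
python3 - <<'E'
from h import *
c=cams.capture("wrist"); cv2.imwrite("pics/w2.png",cv2.resize(c["image"][100:250,240:440],None,fx=4,fy=4,interpolation=cv2.INTER_CUBIC))
E
```

```text
t: 7.52
tool_pos: [0.5666, 0.1243, 0.0825]
tcp_rot: [-3.142, -0.0, 0.333]
ft_force: [-0.8, 2.8, 0.4]
finger_gap: 0.0005
finger_force: 1.2
```

View pics/w2.png

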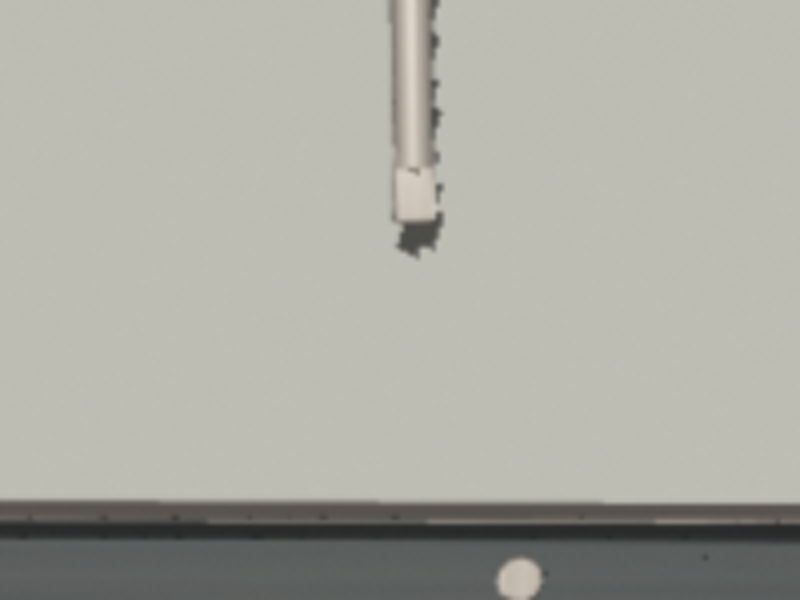

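That crop missed the rail and shows only the screwdriver tip. By position about 16 mm of travel is left, so I'll go on in small steps and watch the force.

```bash
f(){ grep -E "tool_pos|ft_force"; }
python3 -m crank '0.1 -0.28 0 0 0 0 0;0.1 -0.28 0 0 0 0 0;0 0 0 0 0 0 0'|f
python3 -m crank '0.06 -0.19 0 0 0 0 0;0 0 0 0 0 0 0'|f
python3 -m crank '0.06 -0.19 0 0 0 0 0;0 0 0 0 0 0 0'|f
```

```text
tool_pos: [0.5687, 0.1183, 0.0825]
ft_force: [-0.8, 2.1, 1.5]
tool_pos: [0.5693, 0.1165, 0.0825]
ft_force: [-0.3, 3.0, -0.2]
tool_pos: [0.5699, 0.1146, 0.0825]
ft_force: [0.3, 2.6, 1.3]
```

```bash
f(){ grep -E "tool_pos|ft_force"; }
python3 -m crank '0.06 -0.19 0 0 0 0 0;0 0 0 0 0 0 0'|f
python3 -m crank '0.06 -0.19 0 0 0 0 0;0 0 0 0 0 0 0'|f
python3 - <<'E'
from h import *
s=get_state();c=cams.capture("wrist");W=Pw(c,s);im=c["image"]
# where along the rail are the nest (red) and block
p=(np.array(s["tool_pos"][:2])-[.623,-.049])@[-.3185,.948];print("tcp py",p)
for n in("scene","wrist"):
    c=cams.capture(n);im=c["image"]
    if n=="scene": q=cv2.resize(im[200:300,220:400],None,fx=4,fy=4,interpolation=cv2.INTER_CUBIC)
    else: q=cv2.resize(im[200:360,240:640],None,fx=1.8,fy=1.2,interpolation=cv2.INTER_CUBIC)
    cv2.imwrite(f"pics/{n}3.png",q)
a=cv2.imread("pics/scene3.png");b=cv2.imread("pics/wrist3.png");cv2.imwrite("pics/m3.png",np.vstack([a,b]))
E
```

```text
tool_pos: [0.5705, 0.1123, 0.0825]
ft_force: [-0.4, 0.5, -0.8]
tool_pos: [0.571, 0.1106, 0.0824]
ft_force: [0.4, 0.3, -0.2]
tcp py 0.16790948932666994
```

View pics/m3.png

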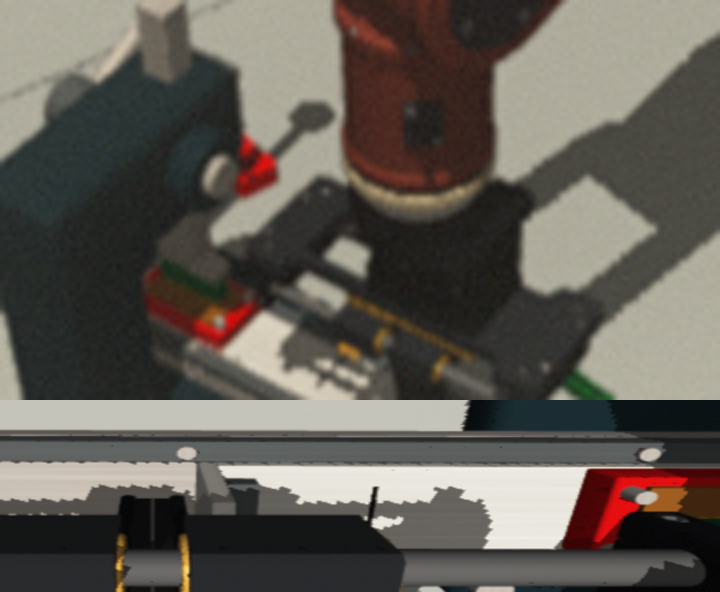

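The force fell to zero and a gap opened ahead of the fingers, so the shuttle has clicked in and the nest is under the ram foot. I'll advance gently in 1.5 mm steps to confirm the detent holds, well below 16 N.

```bash
for i in 1 ; do
python3 -m crank '0.06 -0.19 0 0 0 0 0;0 0 0 0 0 0 0'|grep -E "tool_pos|ft_force"; python3 -m crank '0.05 -0.14 0 0 0 0 0;0 0 0 0 0 0 0'|grep -E "tool_pos|ft_force"; done
```

```text
tool_pos: [0.5716, 0.109, 0.0825]
ft_force: [-0.5, 0.0, 0.1]
tool_pos: [0.572, 0.1079, 0.0825]
ft_force: [-0.8, -0.1, 0.1]
```

```bash
python3 -m crank '0.03 -0.09 0 0 0 0 0;0 0 0 0 0 0 0'|grep -E "tool_pos|ft_force"; python3 -m crank '-0.8 2.37 0 0 0 0 0;-0.5 1.4 3 0 0 0 0;0 0 5 0 0 0 0;0 0 5 0 0 0 0;0 0 5 0 0 0 0;0 0 5 0 0 0 0;0 0 5 0 0 0 0;0 0 4 0 0 0 0;0 0 0 0 0 0 0;0 0 0 0 0 0 0'
python3 - <<'E'
from h import *
s=get_state();c=cams.capture("wrist");W=Pw(c,s);cv2.imwrite("pics/w4.png",c["image"])
def pr(x,y,z): h=W@[x,y,z,1]; return (h[:2]/h[2]).round(1)
py=np.array([-.3185,.948]);px=np.array([.948,.3185]);r=np.array([.623,-.049])
u,v=pr(*(r+.1*py-.044*px),.05);print(u,v)
u,v=int(u),int(v);v0=max(0,v-60);u0=max(0,u-90)
cv2.imwrite("pics/w4c.png",cv2.resize(c["image"][v0:v0+100,u0:u0+150],None,fx=5,fy=5,interpolation=cv2.INTER_CUBIC));print(u0,v0)
E
```

```text
tool_pos: [0.5721, 0.1076, 0.0825]
ft_force: [-1.0, 4.9, 0.9]
t: 11.1
tool_pos: [0.5593, 0.1442, 0.4018]
tcp_rot: [3.141, 0.001, 0.332]
ft_force: [-0.2, 0.0, -0.7]
finger_gap: 0.0006
finger_force: 0.0
391.5 227.9
301 167
```

View pics/w4c.png

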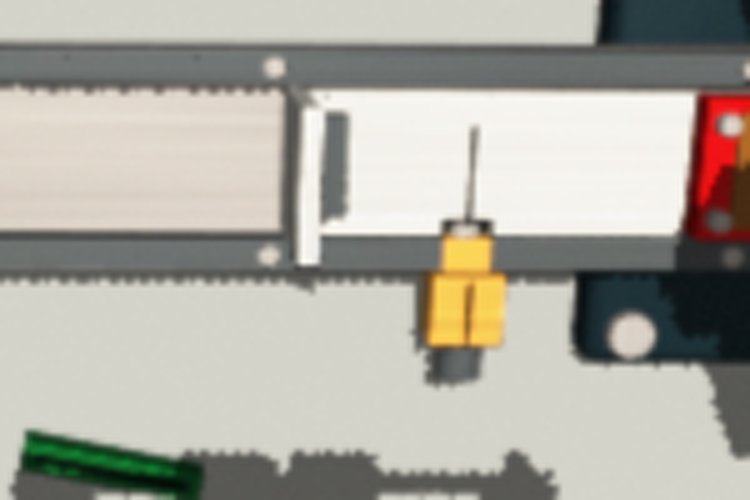

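The black bar line (472,180) stands against the plunger line (470,315), and the 4.9 N resistance confirmed the detent. Next I'll move above the lever ball.

```bash
python3 -m crank '-0.93 -4.83 0 0 0 0 0;-0.93 -4.83 0 0 0 0 0;-0.93 -4.83 0 0 0 0 0;-0.93 -4.83 0 0 0 0 0;-0.93 -4.83 0 0 0 0 0;-0.95 -4.85 0 0 0 0 0;0 0 0 0 0 0 0;0 0 0 0 0 0 0'
python3 - <<'E'
from h import *
s=get_state();c=cams.capture("wrist");W=Pw(c,s)
h=W@[.503,-.146,.267,1];print((h[:2]/h[2]).round(1))
m=(c["image"].max(2)<45).astype(np.uint8);u,v=(h[:2]/h[2])
n,l,st,ce=cv2.connectedComponentsWithStats(m)
print([(st[i].tolist(),ce[i].round(1)) for i in range(1,n) if st[i][4]>200])
cv2.imwrite("pics/w5.png",c["image"])
E
```

```text
t: 12.15
tool_pos: [0.5031, -0.1451, 0.4012]
tcp_rot: [-3.14, 0.001, 0.332]
ft_force: [-0.1, -0.4, 0.0]
finger_gap: 0.0005
finger_force: 0.0
[324.9 238.4]
[([211, 0, 22, 77, 661], array([223.6,  45.9])), ([233, 0, 88, 109, 2712], array([286.4,  63. ])), ([254, 110, 66, 35, 1720], array([291.9, 126.2])), ([589, 131, 43, 53, 578], array([601.8, 152.5])), ([589, 173, 40, 60, 866], array([601.6, 205. ])), ([308, 221, 39, 37, 1148], array([327.1, 238.8])), ([185, 279, 287, 108, 16658], array([322.7, 332.9])), ([0, 294, 640, 186, 59064], array([305.6, 420.7]))]
```

View pics/w5.png

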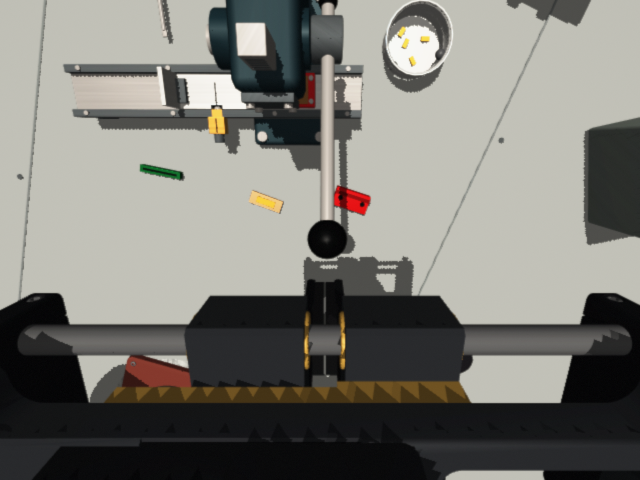

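The ball is seen at (327,239), within 2 mm of my estimate of (325,238), and the tool stands over it. I'll lower onto it and push along the arc.

```bash
python3 -m crank '0 0 -4 0 0 0 0;0 0 -3 0 0 0 0;0 0 -2.3 0 0 0 0;0 0 0 0 0 0 0'|grep -E "tool_pos|ft_force"
python3 -m crank '-0.27 -0.09 -0.85 0 0 0 0;-0.27 -0.09 -0.8 0 0 0 0;-0.39 -0.13 -1.68 0 0 0 0;0 0 0 0 0 0 0'|grep -E "tool_pos|ft_force"
python3 -m crank '-0.24 -0.08 -1.7 0 0 0 0;-0.08 -0.03 -1.73 0 0 0 0;0.04 0.01 -0.87 0 0 0 0;0.04 0.01 -0.87 0 0 0 0;0 0 0 0 0 0 0'|grep -E "tool_pos|ft_force"
```

```text
tool_pos: [0.5028, -0.1435, 0.3076]
ft_force: [-0.9, 0.6, 0.6]
tool_pos: [0.4935, -0.1488, 0.2751]
ft_force: [-1.0, -0.1, 3.3]
tool_pos: [0.4916, -0.1493, 0.224]
ft_force: [-2.3, -1.1, 3.3]
```

```bash
f(){ grep -E "tool_pos|ft_force"; }
python3 -m crank '0.12 0.04 -0.85 0 0 0 0;0.12 0.04 -0.85 0 0 0 0;0.2 0.06 -0.84 0 0 0 0;0.2 0.06 -0.84 0 0 0 0;0 0 0 0 0 0 0'|f
python3 -m crank '0.27 0.09 -0.82 0 0 0 0;0.27 0.09 -0.82 0 0 0 0;0.17 0.06 -0.4 0 0 0 0;0 0 0 0 0 0 0'|f
python3 -m crank '0.17 0.06 -0.4 0 0 0 0;0 0 0 0 0 0 0'|f
python3 -m crank '0.17 0.06 -0.4 0 0 0 0;0 0 0 0 0 0 0'|f
```

```text
tool_pos: [0.4982, -0.1476, 0.191]
ft_force: [-3.6, -1.9, 5.3]
tool_pos: [0.5053, -0.1453, 0.1708]
ft_force: [-2.9, -3.3, 4.8]
tool_pos: [0.5072, -0.1447, 0.167]
ft_force: [-2.9, -2.6, 5.7]
tool_pos: [0.5089, -0.1441, 0.163]
ft_force: [-2.3, -1.7, 5.4]
```

```bash
f(){ grep -E "tool_pos|ft_force"; }
python3 -m crank '0.17 0.06 -0.4 0 0 0 0;0 0 0 0 0 0 0'|f
python3 -m crank '0.13 0.04 -0.3 0 0 0 0;0 0 0 0 0 0 0'|f
python3 -m crank '0.1 0.03 -0.2 0 0 0 0;0 0 0 0 0 0 0'|f
```

```text
tool_pos: [0.5106, -0.1435, 0.159]
ft_force: [-3.2, -2.0, 5.4]
tool_pos: [0.5119, -0.1431, 0.1561]
ft_force: [-2.3, -1.7, 5.8]
tool_pos: [0.5128, -0.1428, 0.1541]
ft_force: [-3.8, -2.8, 5.2]
```

Not hard yet. I'll continue in 2 mm steps until the force jumps.

```bash
f(){ grep -E "tool_pos|ft_force"; }
python3 -m crank '0.1 0.03 -0.2 0 0 0 0;0 0 0 0 0 0 0'|f
python3 -m crank '0.1 0.03 -0.2 0 0 0 0;0 0 0 0 0 0 0'|f
```

```text
tool_pos: [0.5137, -0.1425, 0.1521]
ft_force: [-3.9, -2.4, 5.7]
tool_pos: [0.5146, -0.1422, 0.1503]
ft_force: [-5.5, -1.2, 8.3]
```

```bash
f(){ grep -E "tool_pos|ft_force"; }
python3 -m crank '0.05 0.02 -0.12 0 0 0 0;0 0 0 0 0 0 0'|f
python3 -m crank '0.05 0.02 -0.12 0 0 0 0;0 0 0 0 0 0 0'|f
```

```text
tool_pos: [0.5151, -0.142, 0.1492]
ft_force: [-4.4, -2.1, 7.1]
tool_pos: [0.5156, -0.1419, 0.1481]
ft_force: [-5.0, -2.0, 9.6]
```

```bash
f(){ grep -E "tool_pos|ft_force"; }
python3 -m crank '0.05 0.02 -0.12 0 0 0 0;0 0 0 0 0 0 0'|f
python3 -m crank '0.05 0.02 -0.12 0 0 0 0;0 0 0 0 0 0 0'|f
python3 -m crank '0.05 0.02 -0.12 0 0 0 0;0 0 0 0 0 0 0;0 0 0 0 0 0 0'|f
```

```text
tool_pos: [0.516, -0.1417, 0.147]
ft_force: [-6.5, -3.1, 9.9]
tool_pos: [0.5165, -0.1416, 0.146]
ft_force: [-7.0, -1.6, 10.0]
tool_pos: [0.517, -0.1414, 0.1449]
ft_force: [-6.9, -2.6, 11.6]
```

```bash
f(){ grep -E "tool_pos|ft_force"; }
python3 -m crank '0.08 0.03 -0.2 0 0 0 0;0.08 0.03 -0.2 0 0 0 0;0 0 0 0 0 0 0;0 0 0 0 0 0 0'|f
python3 -m crank '-0.6 -0.2 1.2 0 0 0 0;-0.6 -0.2 1.5 0 0 0 0;-0.4 -0.13 1.7 0 0 0 0;-0.24 -0.08 1.7 0 0 0 0;-0.08 -0.03 1.7 0 0 0 0;0.08 0.03 1.7 0 0 0 0;0.24 0.08 1.7 0 0 0 0;0.39 0.13 1.7 0 0 0 0;0.54 0.18 1.7 0 0 0 0;0.6 0.2 1.7 0 0 0 0'|f
python3 -m crank '0 0 2 0 0 0 0;0 0 4 0 0 0 0;0 0 4 0 0 0 0;-2 -5 1 0 0 0 0;-2 -5 0 0 0 0 0;-2 -5 0 0 0 0 0;-2 -5 0 0 0 0 0;0 0 0 0 0 0 0;0 0 0 0 0 0 0'|f
python3 - <<'E'
from h import *
a=cams.capture("top");b=cams.capture("scene")
q=cv2.resize(a["image"][135:285,225:425],None,fx=2.6,fy=2.6,interpolation=cv2.INTER_CUBIC)
r=cv2.resize(b["image"][150:350,190:400],(280,390),interpolation=cv2.INTER_CUBIC)
cv2.imwrite("pics/top6.png",a["image"]);cv2.imwrite("pics/fin.png",np.hstack([q[:390],r]))
o=cv2.imread("pics/top0.png");g=lambda i:cv2.connectedComponentsWithStats((i[...,:].max(2)<40).astype(np.uint8)[225:260,370:400])[2:]
print(g(o),g(a["image"]),get_state()["t"])
# loose parts unmoved, in the top view
for n,(u,v) in dict(sock=(342,271),spare=(281,274),block=(388,254),tin=(390,171),driver=(260,175),jar=(172,313),reel=(490,328)).items():
    s=np.s_[v-14:v+14,u-18:u+18]; print(n,cv2.absdiff(o[s],a["image"][s]).mean().round(1))
E
```

```text
tool_pos: [0.5188, -0.1408, 0.1413]
ft_force: [-7.2, -1.9, 13.4]
tool_pos: [0.5187, -0.1399, 0.3033]
ft_force: [2.5, -0.6, 1.7]
tool_pos: [0.438, -0.3403, 0.4124]
ft_force: [0.3, 0.0, 0.3]
(array([[  0,   0,  30,  35, 932],
       [  8,  12,  12,  13, 118]], dtype=int32), array([[14.61802575, 16.92274678],
       [13.56779661, 17.61016949]])) (array([[  0,   0,  30,  35, 939],
       [  8,  12,  12,  13, 111]], dtype=int32), array([[14.61022364, 16.92971246],
       [13.56756757, 17.59459459]])) 21.05
sock 11.4
spare 10.9
block 8.8
tin 10.6
driver 10.6
jar 8.8
reel 42.5
```

The force held at about 5.5 N to just past the expected home angle, then rose to 15 N as the lever bottomed. The ball is back at its start pixel. The loose parts match the first picture, except the reel, which I couldn't compare because the gripper now hangs near it in the top view. Handing in.

```bash
python3 -c "
from plant import robot
print(robot.job_done())"
```

```text
the job is handed in; nothing more can be done
None
```

I handed the job in at about 21 s: the shuttle clicked into its detent and its line matched the plunger's; I judged the connector home from the lever force (steady near 5.5 N, then up to 15 N past the home angle), since I couldn't see it under the ram; the lever is back up and no loose part was touched, as far as I could tell.

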